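# Set the clay cutter's sprung pusher on its stop pin

### The arm

A 7-joint arm with a two-finger parallel gripper is mounted at the origin on the work surface. World frame = base frame: x ahead of the robot, y to its left, z up, the work surface at z = 0. Lengths are in m, angles in rad, forces in N, time in s.
With the tool pointing down it reaches from about 0.425 to 0.875 m from the base axis. Payload 4.7 kg.
Tool frame: the origin (TCP) lies on the centre line of the jaws, within the pads' length; the fingertips stand 19 mm ahead of it and the grasp point (between the pads) is the TCP (ctrl.nose_length is the distance from the TCP to the fingertips, in m); z points along the fingers, x is the direction in which the jaws open and shut, and the axes are right-handed (so a half turn about z gives the same grasp; the last joint's range is limited). The gripper opens to 87 mm and grips with 3 to 60 N. Pads are 19 mm wide; open, the fingers measure 117 mm over their backs; the gripper's body (75 mm by 190 mm) begins 51 mm behind the grasp point.
Start: joints at [1.31, 0.321, -0.07, 1.45, 0.023, 1.371, -0.057], TCP at [0.176, -0.626, 0.242] pointing down, gripper open.
Joint ranges: [-2.86, 2.86], [-0.3, 2.09], [-1.38, 1.24], [0.06, 2.45], [-1.56, 4.7], [0.09, 2.05], [-2.69, 2.69]. Speed limits (rad/s): [2.57, 2.57, 3.14, 3.14, 3.14, 3.14, 3.14].

### API

Orientations are given as a rotation vector (axis times angle).
In Python, from bench import ctrl gives the robot as it stands. The module is installed in compiled form; this text tells all that it offers.
- The arm moves only by the shell command python3 -m crank 'ROWS' [OPENING] [FORCE]. ROWS is a JSON object of lists of equal length, an entry for each row: "dp": the shift along the tool's x, y, z in cm, a list of three; "delta_rot": the turn, a rotation vector about the tool's x, y, z in rad, a list of three. In form: {"dp": [[x, y, z], ...], "delta_rot": [[rx, ry, rz], ...]}. A call has exactly 8 rows; each row shifts and turns the commanded pose from where the row before left it, along the tool's axes as they then stand; what a row does not reach is not made up. A row lasts 1/10 s, in which the tool goes at most 50 mm and 8.59 degrees, less where a joint would pass 70% of its speed; a pose out of reach is approached as far as the arm can. A call with a gripper value outside its range is refused whole. OPENING is the finger opening in cm, from 0 to 8.7, set as the call begins (- or left out, the last holds). The fingers move at their own pace and stop on an object; FORCE is the grip in N (left out, the last holds). Time passes only in rows, so rows that do not move let the fingers close, or fill a call up. It gives the time, the measured TCP pose, the force and the opening at its end, in the units of the state.
- ctrl.get_state(): the state, without advancing time (a new reading comes with each control period).
- ctrl.get_image(name): name is "scene" or "top" or "wrist"; returns the picture (400x640x3 uint8, blue, green, red); there is no depth.
- ctrl.camera_info(name): a dict with "camera_matrix" (3x3 intrinsics, pixels), "D" ([k1, k2, p1, p2, k3] as OpenCV has them; the pictures are not rectified), "xyz" and "orientation" of the camera in the world. Camera axes: x right, y down, z forward; pixel columns grow to the right and rows downward; lengths in m; the calibration is good to about 2 mm. A picture is of the moment at which its call begins: read the wrist's pose just before it. camera_info takes no time and is no camera call; for the wrist camera it gives the pose at the moment of the call.
- ctrl.close_job(): hands the job in, once; it reports no verdict.
The state is a dict: "time": time; "joint_positions": joint angles; "qd": joint speeds; "joint_torque": joint torques, N m; "position": TCP position; "tool_rot": TCP orientation; "ft_force": force on the tool from outside, world axes, zero at the start; "torque": the same for the moment, N m; "grip_width": opening from 0.0 (shut) to 1.0 (fully open).
Only numpy, scipy, OpenCV 4.12 (cv2) and the standard library are available. Lean on these libraries where they do the work, as an engineer would, in place of code of your own. Each camera call takes 0.05 s, during which the arm holds its last target.

### The job

Get the bench clay cutter ready for its next block: with the fingertips on the wooden palm block, push the sprung pusher towards the wires, but well short of them, until its tooth has passed clear under the stop pin and the pin has dropped behind it, then ease it back gently, never letting it fly, until it rests latched against the pin, and come away. Nothing is to be gripped or lifted: let the stop pin drop by itself without touching its bracket or knob, and leave the other things on and around the cutter where they are.

Things in the scene. Friction and masses are not known exactly. Their poses are not given: they have to be found in the camera images.
- cutter: Fixed bench clay cutter: plywood base 450 x 270 mm, top at 30 mm, origin on the table below mid channel. +x: the way the pusher is pushed, from palm block to wires; +y: side of the round spring tube; -y: side of the stop pin. Channel walls at y = +-66 mm, tops at z = 55 mm. Wire harp (grey portal 182 mm wide, 207 mm high) at x = +120 mm. The base ends at x = -210 mm.
- pusher (a joint): Travel of the sprung pusher along the cutter's +x, in m: 0 = sprung fully back (the start), 0.200 = end stop, plate at the wires. The spring pushes it back with 6 N at 0, 4 N more per 100 mm, plus up to 6 N while the tooth lifts the pin. 0.9 kg; it flies back if let go: ease it back below 0.15 m/s. It latches between 0.060 and 0.095, where the stop pin is set; keep it below 0.175.
- palm (a point): Centre of the back face (looking along the cutter's -x) of the pusher's brown wooden palm block, the face to push: 90 mm wide, z 72 to 122 mm above the table, centre at 97 mm. The white plate ahead of it reaches up to 125 mm. An aluminium cross arm 226 mm wide lies below it (z 55 to 67 mm), its back flush with this face. The point moves with the pusher; axes as the cutter's.
- tooth (a point): Top of the upright back face of the steel ratchet tooth on the pusher's catch bar, 105 mm to the cutter's -y side and 68 mm ahead (+x) of the palm face, 75.5 mm above the table. The ramp on its +x side lifts the pin as the pusher goes forward; the upright face catches on the pin on the way back. Moves with the pusher.
- catch: Stop-pin catch: dark steel bracket 30 mm long on the cutter's -y side; its place along the rail varies. Origin on the axis of the upright pin (radius 5 mm), 30 mm above the table; axes as the cutter's. Its knob reaches 123 mm above the table (141 mm raised). The pin drops once tooth is 5 to 8 mm ahead (+x) of this origin; latched, tooth rests 5 mm ahead of it.
- pin (a joint): Lift of the sprung stop pin with its black knob, in m: 0 = down (also at the start), about 0.012 while the tooth passes under it.
- clay_block_c (a point): Centre of a damp clay block, 130 x 105 x 105 mm, standing just beyond the cutter's outfeed end (+x). Leave it.
- mug: Unglazed mug, 80 mm wide, 85 mm high, just behind the cutter's back end (-x); origin under its middle. Leave it.
- slip_bottle: White bottle, 56 mm wide, 130 mm high, beside the cutter on the -y side near the harp; origin under its middle. Leave it.
- knife: Wooden modelling knife, 110 mm long, lying on the cutter's bed beyond the wires; origin under its middle. Leave it.
- scraper: Steel scraper with wooden grip, 110 x 55 mm, lying beside the cutter on the -y side; origin under its middle. Leave it.
- rib: Flat wooden rib, 40 x 80 x 7 mm, lying on the cutter's bed behind the pusher, about 50 mm behind the palm face, top 40 mm above the table; origin under its middle. Leave it.
- tool_tin: Steel tin 68 mm wide, 95 mm high, with tool handles up to 165 mm, just beyond the cutter's outfeed end (+x); origin under its middle. Leave it.

How it is judged:
By the outcome, as a careful person would: the job done as asked, in the order asked, and still so for the second after the job is handed in, with the robot touching nothing.
It also fails if it takes over 42 s, if anything falls off the work surface, if the arm or the gripper's body presses on something with over 40 N, if the wrist force passes 120 N, or if a joint passes its speed limit or range.

## Working session

There is one attempt and no reset: what is moved stays moved. The work goes in short steps, Python scripts to look and compute and a shell command to move; the robot and the scene stay as the last step left them, time stands still between calls to the robot, and variables do not carry over. Pictures are saved under pics/ and viewed, and the job is handed in when it is done.

```bash
mkdir -p pics; python3 - <<'E'
from bench import ctrl
import cv2
print(ctrl.get_state())
for n in("scene","top","wrist"):
    i=ctrl.camera_info(n);print(n,i)
    cv2.imwrite(f"pics/{n}0.png",ctrl.get_image(n))
E
```

```text
{'time': 0.0, 'joint_positions': array([ 1.31013142,  0.32182886, -0.0700804 ,  1.45169644,  0.02263217,
        1.37079187, -0.0569039 ]), 'qd': array([ 1.61787123e-04,  1.20538936e-03,  4.23233290e-04,  2.40242765e-04,
       -5.84157606e-04,  5.90936224e-04,  7.76210878e-05]), 'joint_torque': array([ 3.65706876e-05, -4.91291964e+01, -4.04178165e-01, -3.12527025e+01,
       -6.39840262e-02,  4.38999385e-02,  1.56584319e-04]), 'position': array([ 0.17615598, -0.62512865,  0.24044689]), 'tool_rot': array([-2.50391948,  1.89560452,  0.00254546]), 'ft_force': array([-0.07678446, -0.04492163,  0.6338596 ]), 'torque': array([-0.02388655,  0.04125784,  0.01550905]), 'grip_width': 1.000560264657161}
scene {'camera_matrix': array([[407.44406679,   0.        , 323.32131345],
       [  0.        , 407.44406679, 198.57402635],
       [  0.        ,   0.        ,   1.        ]]), 'D': array([-0.00532657,  0.        ,  0.        ,  0.        ,  0.        ]), 'xyz': array([1.30985377, 0.15445845, 0.60028611]), 'orientation': array([-1.55534847, -1.72635299,  0.9472925 ])}
top {'camera_matrix': array([[506.6739218 ,   0.        , 320.64556619],
       [  0.        , 506.6739218 , 201.09037094],
       [  0.        ,   0.        ,   1.        ]]), 'D': array([-0.11323447,  0.        ,  0.        ,  0.        ,  0.        ]), 'xyz': array([0.42985995, 0.05076703, 1.46277121]), 'orientation': array([-2.16432917,  2.20447368, -0.09122493])}
wrist {'camera_matrix': array([[298.4800385 ,   0.        , 315.76636322],
       [  0.        , 298.4800385 , 198.32425595],
       [  0.        ,   0.        ,   1.        ]]), 'D': array([-0.04911938,  0.        ,  0.        ,  0.        ,  0.        ]), 'xyz': array([ 0.24925888, -0.60450086,  0.38511541]), 'orientation': array([ 2.31997371, -1.75751246, -0.24915367])}
```

View pics/scene0.png

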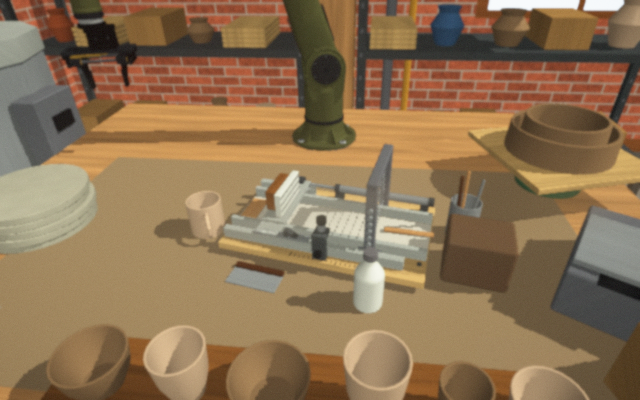

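View pics/top0.png

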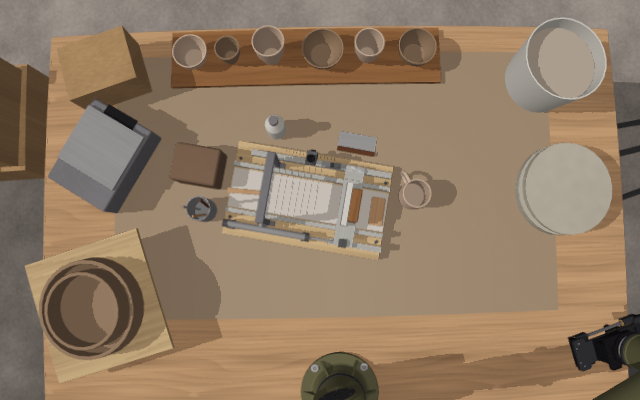

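The top view shows the cutter with its +x pointing left in the image (world +y), the palm block near (355,205), the pin knob near (312,156) and the mug near (415,193). I'll zoom in to measure.

```bash
python3 - <<'E'
import cv2
a=cv2.imread("pics/top0.png")[125:275,210:440]
cv2.imwrite("pics/topz.png",cv2.resize(a,None,fx=3.4,fy=3.4,interpolation=cv2.INTER_CUBIC))
a=cv2.imread("pics/scene0.png")[140:320,180:500]
cv2.imwrite("pics/scz.png",cv2.resize(a,None,fx=2.5,fy=2.5,interpolation=cv2.INTER_CUBIC))
E
```

```text
(no output)
```

View pics/topz.png

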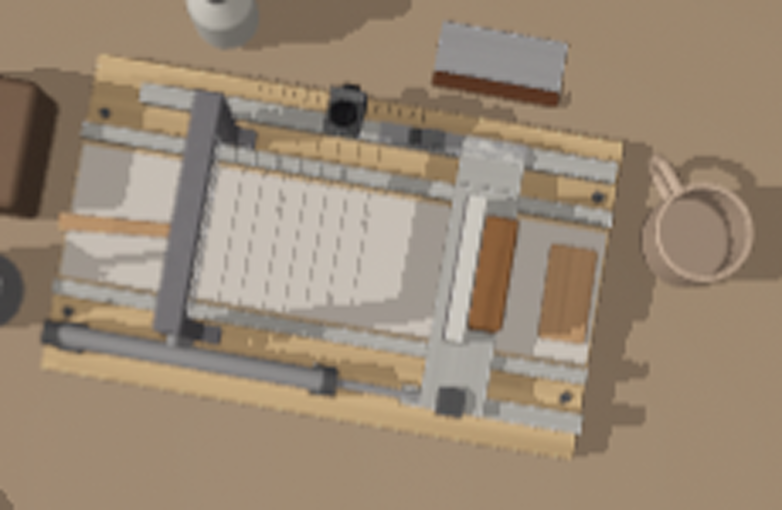

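View pics/scz.png

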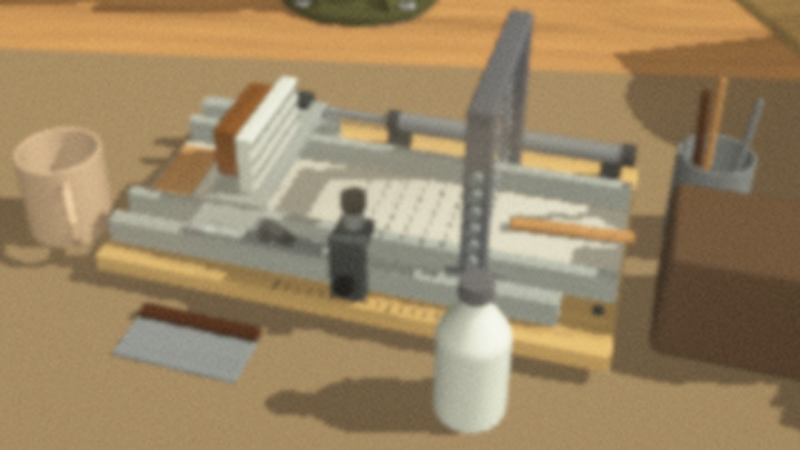

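```bash
cat > h.py <<'E'
import numpy as np,cv2
from scipy.spatial.transform import Rotation as R
from scipy.optimize import least_squares
from bench import ctrl
def ray(n,uv,z,info=None):
    i=info or ctrl.camera_info(n);p=cv2.undistortPoints(np.array([[uv]],float),i["camera_matrix"],i["D"])[0,0]
    Rm=R.from_rotvec(i["orientation"]).as_matrix();d=Rm@np.array([p[0],p[1],1.]);c=i["xyz"]
    return c+d*(z-c[2])/d[2]
def proj(n,X,info=None):
    i=info or ctrl.camera_info(n);Rm=R.from_rotvec(i["orientation"]).as_matrix()
    rv=cv2.Rodrigues(Rm.T)[0];return cv2.projectPoints(np.array(X,float).reshape(-1,1,3),rv,-Rm.T@i["xyz"],i["camera_matrix"],i["D"])[0][:,0]
E
python3 - <<'E'
from h import *
f=lambda u,v:((u+.5)/3.4-.5+210,(v+.5)/3.4-.5+125)
C=[(.24,-.135),(-.21,-.135),(-.21,.135),(.24,.135)]
P=[ray("top",f(*p),.03)[:2] for p in [(99,55),(623,142),(573,458),(42,370)]]
print(np.round(P,4),[np.linalg.norm(P[i]-P[(i+1)%4]) for i in range(4)])
def W(s,c): a=s[2];return np.array([[np.cos(a),-np.sin(a)],[np.sin(a),np.cos(a)]])@c+s[:2]
r=least_squares(lambda s:np.concatenate([W(s,np.array(c))-p for c,p in zip(C,P)]),[.6,.05,1.6])
s=r.x;print("cutter",s,np.round(r.fun,4))
inv=lambda w:W([0,0,-s[2]],np.array(w)-s[:2])
for nm,p,z in [("palm b1",(519,220),.122),("palm b2",(500,332),.122),("knob",(346,113),.123),("mug",(705,232),.085),("plateL",(485,197),.125),("plateR",(462,342),.125),("rib",(570,292),.04)]:
    w=ray("top",f(*p),z)[:2];print(nm,np.round(w,4),"cutter frame",np.round(inv(w),4))
sc=lambda u,v:((u+.5)/2.5-.5+180,(v+.5)/2.5-.5+140)
for nm,p,z in [("knob top",(354,194),.123),("corner",(98,250),.03),("corner+",(610,350),.03)]:
    w=ray("scene",sc(*p),z)[:2];print("scene",nm,np.round(w,4),np.round(inv(w),4))
st=ctrl.get_state();print(R.from_rotvec(st["tool_rot"]).as_matrix().round(3))
E
```

```text
[[ 0.7194  0.2736]
 [ 0.6372 -0.167 ]
 [ 0.3736 -0.1177]
 [ 0.4545  0.3226]] [np.float64(0.44821220867774764), np.float64(0.2681363208058268), np.float64(0.4477206195718834), np.float64(0.2694045177763604)]
cutter [0.5434155  0.0631134  1.38747095] [ 0.0005  0.0009  0.0007 -0.0009 -0.0012 -0.001  -0.      0.0011]
palm b1 [ 0.5636 -0.0694] cutter frame [-0.1266 -0.0439]
palm b2 [ 0.4762 -0.0524] cutter frame [-0.1258  0.0451]
knob [0.6504 0.0646] cutter frame [ 0.021  -0.1049]
mug [ 0.5549 -0.223 ] cutter frame [-0.2792 -0.0634]
plateL [ 0.5818 -0.0429] cutter frame [-0.0973 -0.0571]
plateR [ 0.4689 -0.0224] cutter frame [-0.0977  0.0577]
rib [ 0.511  -0.1176] cutter frame [-0.1835 -0.0011]
scene knob top [0.6571 0.0686] [ 0.0262 -0.1107]
scene corner [ 0.6347 -0.1652] [-0.2078 -0.1314]
scene corner+ [0.7171 0.2746] [ 0.2396 -0.1322]
[[ 0.271 -0.962 -0.001]
 [-0.962 -0.271  0.001]
 [-0.002  0.    -1.   ]]
```

```bash
cat >> h.py <<'E'
S=np.array([0.5434,0.0631,1.3875])
def cw(x,y,z):
    a=S[2];return np.array([S[0]+np.cos(a)*x-np.sin(a)*y,S[1]+np.sin(a)*x+np.cos(a)*y,z])
def wc(p):
    a=S[2];d=np.array(p[:2])-S[:2];return np.array([np.cos(a)*d[0]+np.sin(a)*d[1],-np.sin(a)*d[0]+np.cos(a)*d[1],p[2]])
def goalR():
    c,s=np.cos(S[2]),np.sin(S[2]);x=np.array([s,-c,0]);z=np.array([0,0,-1.]);return np.stack([x,np.cross(z,x),z],1)
def rep():
    st=ctrl.get_state();Rm=R.from_rotvec(st["tool_rot"]).as_matrix()
    print("t",round(st["time"],2),"cutter xyz",wc(st["position"]).round(4),"F cutter",(R.from_euler("z",-S[2]).apply(st["ft_force"])).round(2),"roterr(tool)",R.from_matrix(Rm.T@goalR()).as_rotvec().round(3),"grip",round(st["grip_width"],2),"j",st["joint_positions"].round(2))
    return st,Rm
E
python3 - <<'E'
from h import *
st,Rm=rep();T=cw(-.171,0,.23);D=T-st["position"];n=16
rv=R.from_matrix(Rm.T@goalR()).as_rotvec();print(rv,rv/n)
for i in range(n): print(i,(R.from_matrix(Rm)*R.from_rotvec(rv*i/n)).inv().apply(D/n*100).round(2))
E
```

```text
t 0.15 cutter xyz [-0.7437  0.2356  0.2407] F cutter [-0.42 -0.    0.35] roterr(tool) [-1.000e-03  1.000e-03 -1.113e+00] grip 1.0 j [ 1.31  0.32 -0.07  1.45  0.02  1.37 -0.06]
[-7.40445517e-04  1.40563823e-03 -1.11265308e+00] [-4.62778448e-05  8.78523893e-05 -6.95408174e-02]
0 [-2.56 -2.9   0.07]
1 [-2.35 -3.07  0.07]
2 [-2.13 -3.23  0.07]
3 [-1.9  -3.37  0.07]
4 [-1.66 -3.49  0.07]
5 [-1.42 -3.6   0.07]
6 [-1.16 -3.69  0.07]
7 [-0.9  -3.76  0.07]
8 [-0.64 -3.82  0.07]
9 [-0.37 -3.85  0.07]
10 [-0.1  -3.87  0.07]
11 [ 0.16 -3.87  0.07]
12 [ 0.43 -3.85  0.07]
13 [ 0.7  -3.81  0.07]
14 [ 0.96 -3.75  0.07]
15 [ 1.22 -3.67  0.07]
```

```bash
python3 -m crank '{"dp":[[-2.6,-2.9,0],[-2.35,-3.1,0],[-2.1,-3.2,0],[-1.9,-3.4,0],[-1.7,-3.5,0],[-1.4,-3.6,0],[-1.2,-3.7,0],[-0.9,-3.8,0]],"delta_rot":[[0,0,-0.07],[0,0,-0.07],[0,0,-0.07],[0,0,-0.07],[0,0,-0.07],[0,0,-0.07],[0,0,-0.07],[0,0,-0.07]]}' 0 20; python3 -c "
from h import *
rep()"
```

```text
time: 0.95
position: [0.3447, -0.3628, 0.2414]
tool_rot: [2.933, -1.126, -0.0]
ft_force: [0.4, -0.5, 0.4]
grip_width: 0.355
t 0.95 cutter xyz [-0.455   0.1177  0.2414] F cutter [-0.41 -0.51  0.36] roterr(tool) [ 0.    0.   -0.55] grip 0.35 j [ 1.08  0.02 -0.32  1.8   0.01  1.32  0.02]
```

```bash
python3 -m crank '{"dp":[[-0.6,-3.8,0],[-0.4,-3.8,0],[-0.1,-3.9,0],[0.15,-3.9,0.1],[0.4,-3.8,0.1],[0.7,-3.8,0.1],[0.9,-3.6,0.1],[1.2,-3.5,0.1]],"delta_rot":[[0,0,-0.07],[0,0,-0.07],[0,0,-0.07],[0,0,-0.07],[0,0,-0.07],[0,0,-0.07],[0,0,-0.07],[0,0,-0.06]]}'; python3 -c "
from h import *
st,Rm=rep();print('to go',Rm.T@(cw(-.168,0,.109)-st['position'])*100)
i=ctrl.camera_info('wrist');im=ctrl.get_image('wrist');cv2.imwrite('pics/w1.png',im)"
```

```text
time: 1.75
position: [0.509, -0.1052, 0.2364]
tool_rot: [3.128, -0.288, -0.0]
ft_force: [1.2, -0.6, -0.5]
grip_width: 0.007
t 1.75 cutter xyz [-0.1718  0.0032  0.2364] F cutter [-0.37 -1.32 -0.54] roterr(tool) [ 0.  0. -0.] grip 0.01 j [ 0.76  0.08 -0.63  1.76  0.05  1.32 -0.07]
to go [ 0.31515478 -0.381279   12.7436948 ]
```

View pics/w1.png

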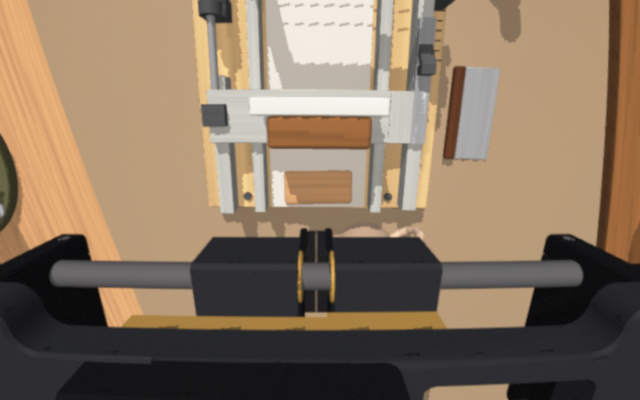

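The wrist view shows the palm block's back edge at about (267..371,148), the rib at (318,187), the closed fingertips at about (316,232), and the tooth on the catch bar near (427,60). I'll check these against the top-camera fix.

```bash
python3 -c "
from h import *
i=ctrl.camera_info('wrist')
for p,z in [((267,148),.122),((371,149),.122),((208,206),.03),((427,206),.03),((427,60),.0755),((249,112),.125)]: print(p,wc(ray('wrist',p,z,i)).round(4))
st=ctrl.get_state();print(proj('wrist',[st['position'],st['position']-[0,0,.019]]))
cv2.imwrite('pics/w1z.png',cv2.resize(cv2.imread('pics/w1.png')[0:220,190:460],None,fx=2.7,fy=2.7,interpolation=cv2.INTER_CUBIC))"
```

```text
(267, 148) [-0.1168  0.0436  0.122 ]
(371, 149) [-0.1168 -0.0463  0.122 ]
(208, 206) [-0.1984  0.1341  0.03  ]
(427, 206) [-0.196  -0.1375  0.03  ]
(427, 60) [-0.036  -0.1044  0.0755]
(249, 112) [-0.0868  0.0572  0.125 ]
[[315.20839623 260.37503523]
 [315.21172782 245.47618853]]
```

View pics/w1z.png

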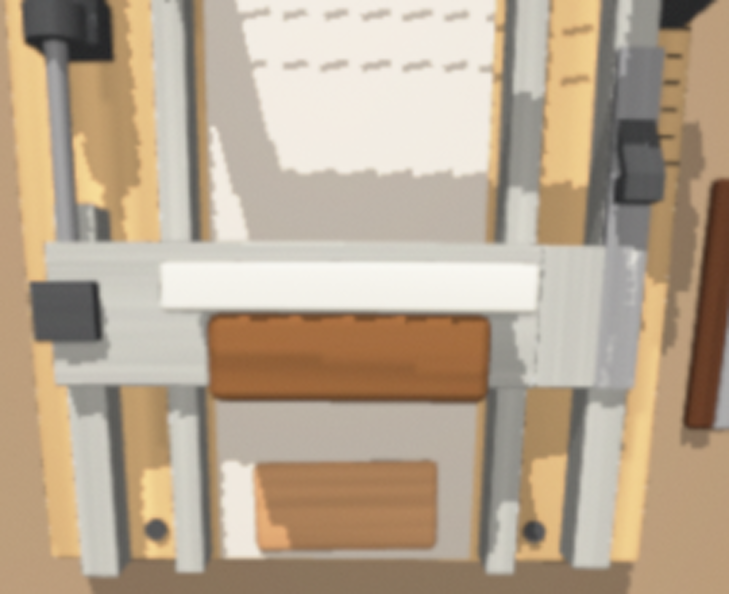

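```bash
python3 -m crank '{"dp":[[0.1,0,1.5],[0.2,0,2.2],[0,0,2.2],[0,0,2.2],[0,0,2.2],[0,0,1.7],[0,0,0.7],[0,0,0]],"delta_rot":[[0,0,0],[0,0,0],[0,0,0],[0,0,0],[0,0,0],[0,0,0],[0,0,0],[0,0,0]]}'; python3 -c "
from h import *
st,Rm=rep()
i=ctrl.camera_info('wrist');im=ctrl.get_image('wrist');cv2.imwrite('pics/w2.png',im)"
```

```text
time: 2.6
position: [0.51, -0.1081, 0.108]
tool_rot: [-3.128, 0.294, 0.005]
ft_force: [-0.2, -0.8, 0.7]
grip_width: 0.007
t 2.6 cutter xyz [-0.1744  0.0017  0.108 ] F cutter [-0.86  0.09  0.7 ] roterr(tool) [ 0.     0.003 -0.004] grip 0.01 j [ 0.73  0.21 -0.62  1.91  0.14  1.07 -0.14]
```

View pics/w2.png

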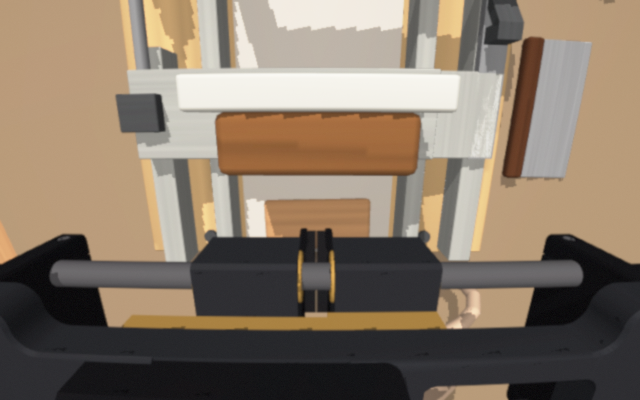

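The fingertips at (316,232) are behind the palm block, which spans 216–418 with its edge at row 173. They are laterally centred, so I'll go forward.

```bash
python3 -m crank '{"dp":[[0,-0.4,0],[0,-0.6,0],[0,-0.6,0],[0,-0.5,0],[0,-0.4,0],[0,-0.2,0],[0,-0.1,0],[0,0,0]],"delta_rot":[[0,0,0],[0,0,0],[0,0,0],[0,0,0],[0,0,0],[0,0,0],[0,0,0],[0,0,0]]}'; python3 -c "
from h import *
rep()"
python3 -m crank '{"dp":[[0,-0.2,0],[0,-0.2,0],[0,-0.2,0],[0,-0.2,0],[0,-0.2,0],[0,-0.2,0],[0,-0.2,0],[0,-0.2,0]],"delta_rot":[[0,0,0],[0,0,0],[0,0,0],[0,0,0],[0,0,0],[0,0,0],[0,0,0],[0,0,0]]}'; python3 -c "
from h import *
rep()"
```

```text
time: 3.45
position: [0.5167, -0.0797, 0.1095]
tool_rot: [3.128, -0.292, -0.0]
ft_force: [-0.9, 0.2, 1.3]
grip_width: 0.003
t 3.45 cutter xyz [-0.1452  0.0002  0.1095] F cutter [-0.02  0.95  1.25] roterr(tool) [ 0.     0.    -0.003] grip 0.0 j [ 0.69  0.21 -0.64  1.9   0.15  1.07 -0.2 ]
time: 4.25
position: [0.5191, -0.067, 0.1096]
tool_rot: [3.124, -0.295, -0.001]
ft_force: [-1.3, -7.2, 1.5]
grip_width: 0.006
t 4.25 cutter xyz [-0.1324  0.0002  0.1096] F cutter [-7.34 -0.09  1.53] roterr(tool) [ 0.004  0.001 -0.005] grip 0.01 j [ 0.67  0.22 -0.65  1.9   0.15  1.07 -0.23]
```

Contact was made at TCP x ≈ -0.134 with about 7 N, which matches the palm face at -0.126 plus the finger half-width. Now I'll push.

```bash
python3 -m crank '{"dp":[[0,-0.5,0],[0,-0.8,0],[0,-0.8,0],[0,-0.8,0],[0,-0.8,0],[0,-0.8,0],[0,-0.6,0],[0,-0.4,0]],"delta_rot":[[0,0,0],[0,0,0],[0,0,0],[0,0,0],[0,0,0],[0,0,0],[0,0,0],[0,0,0]]}'; python3 -c "
from h import *
rep();cv2.imwrite('pics/w3.png',ctrl.get_image('wrist'));cv2.imwrite('pics/t3.png',ctrl.get_image('top'));cv2.imwrite('pics/s3.png',ctrl.get_image('scene'));rep()"
```

```text
time: 5.05
position: [0.5293, -0.0139, 0.1096]
tool_rot: [3.122, -0.295, -0.002]
ft_force: [-2.7, -9.5, 2.8]
grip_width: 0.005
t 5.05 cutter xyz [-0.0783 -0.0002  0.1096] F cutter [-9.87  0.89  2.81] roterr(tool) [ 0.006  0.001 -0.005] grip 0.0 j [ 0.58  0.24 -0.68  1.88  0.17  1.08 -0.35]
t 5.2 cutter xyz [-7.800e-02 -1.000e-04  1.096e-01] F cutter [-8.6   1.76  2.13] roterr(tool) [ 0.005  0.001 -0.005] grip 0.01 j [ 0.58  0.24 -0.68  1.88  0.17  1.08 -0.35]
```

View pics/w3.png

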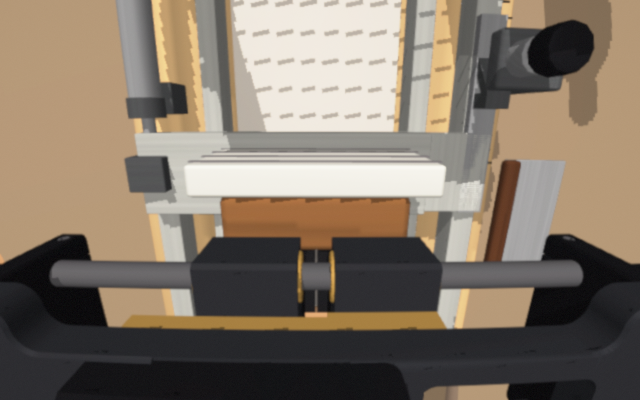

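View pics/s3.png

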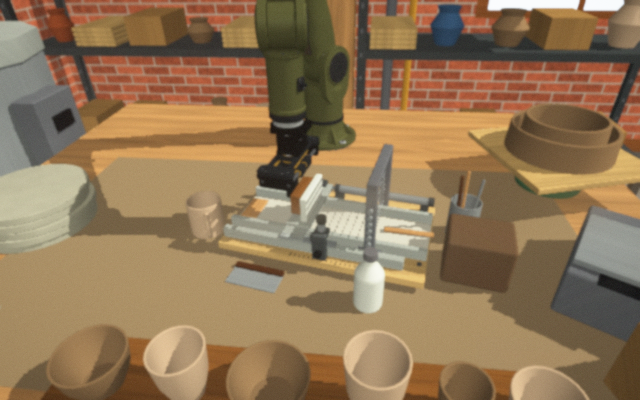

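The pusher has moved with the hand to q ≈ 0.057. The tooth is just short of the pin, whose knob is at wrist pixel (560,48). I'll push 4.7 cm further.

```bash
python3 -m crank '{"dp":[[0,-0.5,0],[0,-0.7,0],[0,-0.7,0],[0,-0.7,0],[0,-0.7,0],[0,-0.7,0],[0,-0.5,0],[0,-0.2,0]],"delta_rot":[[0,0,0],[0,0,0],[0,0,0],[0,0,0],[0,0,0],[0,0,0],[0,0,0],[0,0,0]]}'; python3 -c "
from h import *
rep();cv2.imwrite('pics/w4.png',ctrl.get_image('wrist'));im=ctrl.get_image('scene')[140:320,180:500];rep()
cv2.imwrite('pics/s4.png',cv2.resize(im,None,fx=2.5,fy=2.5,interpolation=cv2.INTER_CUBIC))"
```

```text
time: 6.0
position: [0.538, 0.0317, 0.1096]
tool_rot: [3.121, -0.295, -0.002]
ft_force: [-3.9, -10.7, 4.0]
grip_width: 0.005
t 6.0 cutter xyz [-0.0318 -0.0004  0.1096] F cutter [-11.23   1.88   4.04] roterr(tool) [ 0.007  0.001 -0.005] grip 0.0 j [ 0.51  0.26 -0.7   1.86  0.2   1.09 -0.45]
t 6.1 cutter xyz [-0.0318 -0.0004  0.1096] F cutter [-9.41  0.77  3.28] roterr(tool) [ 0.006  0.001 -0.005] grip 0.0 j [ 0.51  0.26 -0.7   1.86  0.2   1.09 -0.45]
```

View pics/w4.png

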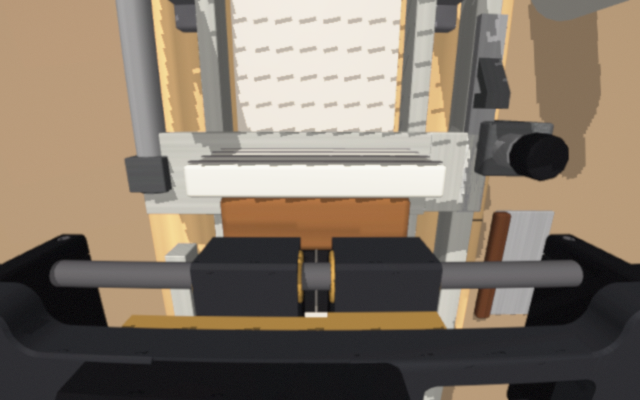

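View pics/s4.png

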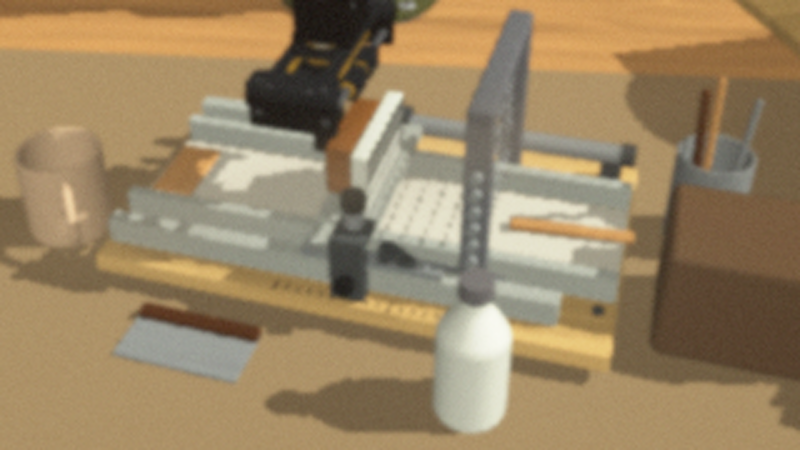

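The wrist view shows the tooth clear ahead of the bracket: its back edge is near row 105 and the bracket spans rows 122–175. In the scene view the knob is back at its starting height at (354,192), so the pin has dropped. I'll ease it back slowly.

```bash
python3 -m crank '{"dp":[[0,0.1,0],[0,0.15,0],[0,0.15,0],[0,0.2,0],[0,0.2,0],[0,0.2,0],[0,0.15,0],[0,0.1,0]],"delta_rot":[[0,0,0],[0,0,0],[0,0,0],[0,0,0],[0,0,0],[0,0,0],[0,0,0],[0,0,0]]}'; python3 -c "
from h import *
rep()"
python3 -m crank '{"dp":[[0,0.1,0],[0,0.1,0],[0,0.1,0],[0,0.1,0],[0,0.1,0],[0,0.1,0],[0,0.1,0],[0,0.1,0]],"delta_rot":[[0,0,0],[0,0,0],[0,0,0],[0,0,0],[0,0,0],[0,0,0],[0,0,0],[0,0,0]]}'; python3 -c "
from h import *
rep();cv2.imwrite('pics/w5.png',ctrl.get_image('wrist'))"
```

```text
time: 6.9
position: [0.5356, 0.0193, 0.1096]
tool_rot: [3.122, -0.296, -0.002]
ft_force: [-2.3, -8.3, 3.3]
grip_width: 0.004
t 6.9 cutter xyz [-0.0444 -0.0003  0.1096] F cutter [-8.58  0.79  3.3 ] roterr(tool) [ 0.006  0.001 -0.006] grip 0.0 j [ 0.53  0.26 -0.7   1.87  0.19  1.09 -0.43]
time: 7.7
position: [0.5348, 0.0148, 0.1095]
tool_rot: [3.126, -0.294, 0.0]
ft_force: [0.8, -2.7, 0.8]
grip_width: 0.006
t 7.7 cutter xyz [-0.0491 -0.0003  0.1095] F cutter [-2.52 -1.29  0.77] roterr(tool) [ 0.001 -0.    -0.004] grip 0.01 j [ 0.54  0.25 -0.69  1.87  0.18  1.08 -0.41]
```

View pics/w5.png

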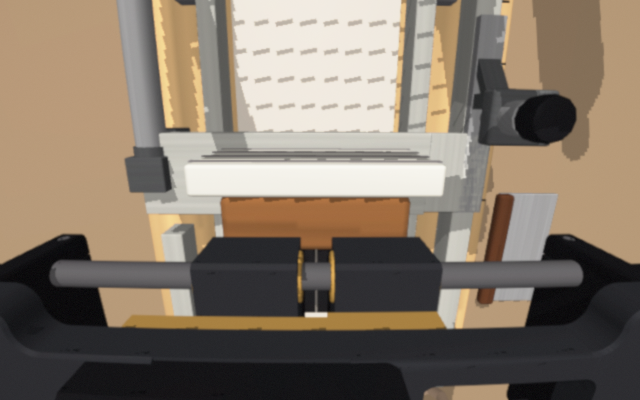

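The force fell to 2.5 N at q ≈ 0.086 and the bracket is now up against the tooth, so the pin is taking the load. I'll keep unloading slowly.

```bash
python3 -m crank '{"dp":[[0,0.05,0],[0,0.05,0],[0,0.05,0],[0,0.05,0],[0,0.05,0],[0,0.05,0],[0,0.05,0],[0,0.1,0]],"delta_rot":[[0,0,0],[0,0,0],[0,0,0],[0,0,0],[0,0,0],[0,0,0],[0,0,0],[0,0,0]]}'; python3 -c "
from h import *
rep()"
python3 -m crank '{"dp":[[0,0.1,0],[0,0.1,0],[0,0.1,0],[0,0.1,0],[0,0.1,0],[0,0.1,0],[0,0.1,0],[0,0.1,0]],"delta_rot":[[0,0,0],[0,0,0],[0,0,0],[0,0,0],[0,0,0],[0,0,0],[0,0,0],[0,0,0]]}'; python3 -c "
from h import *
rep();cv2.imwrite('pics/w6.png',ctrl.get_image('wrist'))"
```

```text
time: 8.55
position: [0.5337, 0.0127, 0.1094]
tool_rot: [-3.127, 0.29, 0.001]
ft_force: [0.1, 0.4, -0.4]
grip_width: 0.007
t 8.55 cutter xyz [-0.0514  0.0004  0.1094] F cutter [ 0.39 -0.05 -0.42] roterr(tool) [-0.001  0.001 -0.002] grip 0.01 j [ 0.55  0.25 -0.69  1.88  0.18  1.08 -0.4 ]
time: 9.35
position: [0.5324, 0.0037, 0.1095]
tool_rot: [3.128, -0.292, -0.0]
ft_force: [-0.2, 0.2, -0.4]
grip_width: 0.004
t 9.35 cutter xyz [-0.0604  0.      0.1095] F cutter [ 0.17  0.2  -0.44] roterr(tool) [ 0.     0.    -0.003] grip 0.0 j [ 0.56  0.25 -0.69  1.88  0.18  1.08 -0.38]
```

View pics/w6.png

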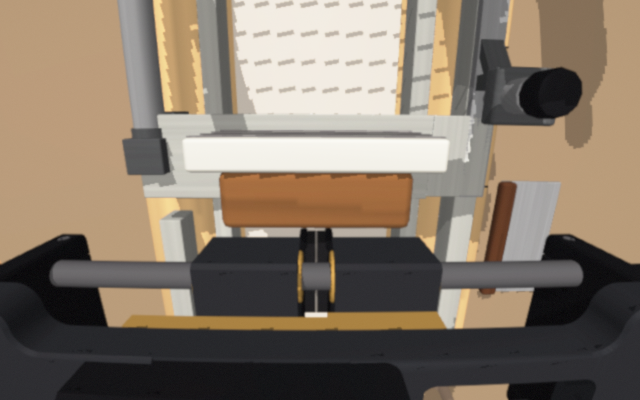

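The force is zero and the palm block has stayed put: its edge at row 227 is now ahead of the fingertips, and the tooth rests on the pin by the bracket. It's latched, so I'll back off and rise.

```bash
python3 -m crank '{"dp":[[0,0.3,0],[0,0.6,0],[0,0.7,0],[0,0.7,-0.3],[0,0.5,-1],[0,0.2,-2],[0,0,-2.5],[0,0,-2.5]],"delta_rot":[[0,0,0],[0,0,0],[0,0,0],[0,0,0],[0,0,0],[0,0,0],[0,0,0],[0,0,0]]}' ; python3 -m crank '{"dp":[[0,0,-2.5],[0,0,-2],[0,0,-1],[0,0,-0.5],[0,0,0],[0,0,0],[0,0,0],[0,0,0]],"delta_rot":[[0,0,0],[0,0,0],[0,0,0],[0,0,0],[0,0,0],[0,0,0],[0,0,0],[0,0,0]]}'; python3 -c "
from h import *
rep();cv2.imwrite('pics/w7.png',ctrl.get_image('wrist'));im=ctrl.get_image('scene')[140:320,180:500]
cv2.imwrite('pics/s7.png',cv2.resize(im,None,fx=2.5,fy=2.5,interpolation=cv2.INTER_CUBIC));cv2.imwrite('pics/t7.png',ctrl.get_image('top'))"
```

```text
time: 10.2
position: [0.5268, -0.026, 0.1942]
tool_rot: [3.128, -0.292, 0.001]
ft_force: [0.5, -0.8, 0.8]
grip_width: 0.009
time: 11.0
position: [0.5265, -0.0256, 0.2517]
tool_rot: [-3.128, 0.292, 0.002]
ft_force: [-0.1, 0.7, -0.3]
grip_width: 0.004
t 11.0 cutter xyz [-0.0903  0.0005  0.2517] F cutter [ 0.67  0.22 -0.29] roterr(tool) [-0.     0.002 -0.003] grip 0.0 j [ 0.65  0.1  -0.69  1.72  0.06  1.35 -0.24]
```

View pics/w7.png

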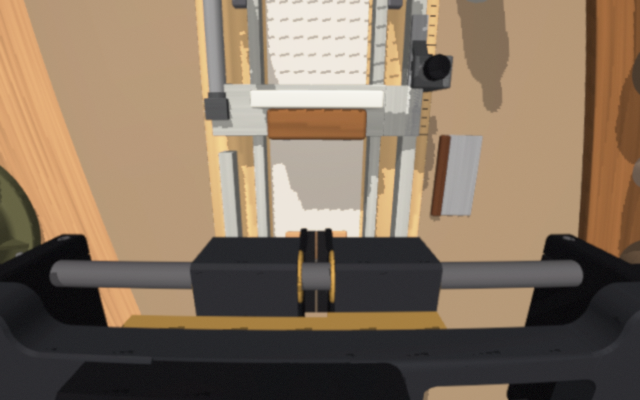

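View pics/s7.png

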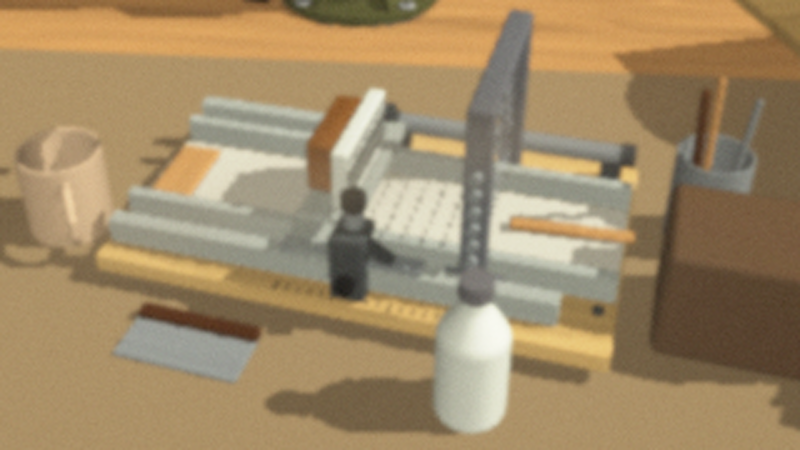

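View pics/t7.png

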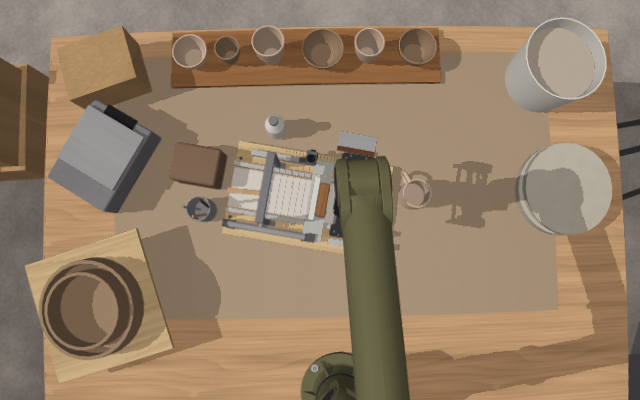

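The pictures show the pusher held mid-travel with the tooth against the bracket. The knob is down at scene crop (354,192), and the mug, rib, scraper, bottle, knife, tin and clay haven't moved. I'll hand it in.

```bash
python3 -c "
from h import *
rep();print(ctrl.close_job())"
```

```text
t 11.15 cutter xyz [-9.020e-02  2.000e-04  2.522e-01] F cutter [ 0.02 -0.29 -0.56] roterr(tool) [-0.     0.001 -0.003] grip -0.0 j [ 0.65  0.1  -0.69  1.72  0.06  1.35 -0.24]
the job is handed in; nothing more can be done
None
```

The cutter is latched and ready for its next block, and the job was handed in at 11.15 s of the 42 s allowed.

- **Push:** With the closed fingertips on the palm block I pushed the pusher to about 0.104 m, well below the 0.175 m limit. The pictures showed the tooth clear ahead of the pin and the knob back down at its starting height.
- **Ease back:** I brought it back at about 0.02 m/s or slower. At about 0.085 m the pin took over the spring load. The force on the fingers fell from 8.6 N to zero while the pusher stayed put, and I then backed off and rose clear.
- **Last checks:** With the hand clear, the pusher was still held against the pin and the knob was down. Everything else was where it started, and the arm was touching nothing.
- **Disagreements:** The wrist camera put the cutter about 10 mm further forward than the top camera. The scene camera put the knob about 5 mm off the top camera's position. Where the fingertips touched the palm block matched the top camera, so I worked from that.

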